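# Night-time for the budgie corner

## Task

Set the budgie's corner for the night by pressing, in this order: push the orange top of the round night light fully down so that it stays on, then press the red-dotted end of the black rocker on the white globe lamp fully down to switch the lamp off, then press the green key of the grey timer fully in and let it come up again. The bird must never be left in the dark, the timer may only be started once the lamp is off, and its red cancel key must not be pressed. Only press: do not pick up or push about the night light, the timer or anything else on the table.

Things in the scene. Friction and masses are not known exactly. Their poses are not given: they have to be found in the camera images.
- night: Round push-on night light, loose on the table, 350 g: white plastic base 104 mm across and 26 mm high with a round orange cap (72 mm across, flat top 56 mm across) in its middle. Origin: centre of the underside, z up. It may stand on the left or on the right of the lamp.
- night_cap (a joint): Travel of the night light's orange cap in m: 0 up (off), 0.008 fully down (on). Slides straight down against about 4 N of friction, meets a hard stop at 8 mm and stays where it is left (no spring).
- night_cap_top (a point): Centre of the orange cap's flat top; moves with the cap. 40 mm above the table when up, 32 mm when fully down.
- lamp: White plastic lamp base, 260 x 120 x 35 mm, fixed to the table, with a warm-white glowing globe 96 mm across on its far part (globe centre 150 mm along +x from the origin, top 138 mm above the table) and a black rocker switch on its near part. Origin: on the table right under the rocker's pivot; the base reaches from -55 to +205 mm along its x. x points from the rocker to the globe, z up.
- rocker (a joint): Angle of the black rocker in rad (a flat see-saw 76 mm long along the lamp's x, 38 mm wide, 8 mm thick, pivot 45 mm above the table): 0 level, about -0.18 (at most -0.2) lamp on (red-dotted end up), +0.2 at the hard stop, red-dotted end fully down, lamp off. Friction of about 0.06 N m holds it where it is left (2 to 5 N at the fingertip).
- rocker_red_end (a point): Centre of the red dot (18 mm across) on the rocker's top face, 28 mm from the pivot towards the lamp's -x; moves with the rocker: about 58 mm above the table when on, 47 mm when fully off. The end of the rocker lies 10 mm further out.
- timer: Grey plastic timer box, 130 x 80 x 36 mm, loose on the table, 450 g, turned any way round, on the other side of the lamp from the night light. A dark display strip lies along its +y edge on top; two round keys at its -y side, green at x = -40 mm, red at x = +40 mm, both at y = -12 mm. Origin: centre of the underside, z up.
- green_key (a joint): Travel of the green start key in m: 0 up, 0.006 fully in (hard stop). Spring return, 1.5 N to start moving and about 4.5 N fully in.
- green_key_top (a point): Centre of the green key's top (28 mm across), 48 mm above the table when up (12 mm above the box); moves with the key.
- red_key (a joint): Travel of the red cancel key in m, same build as the green key; must stay up at 0.
- red_key_top (a point): Centre of the red key's top (28 mm across), 48 mm above the table, 80 mm from the green key.
- jar: Closed glass jar with steel cap, 70 mm across, 95 mm high, behind one of the side devices. Origin: centre of underside. Bystander.
- chew_ring: Green silicone chew ring lying flat, 68 mm outside, 40 mm inside, 14 mm high, behind one of the side devices. Origin: centre of underside. Bystander.
- ladder: Small wooden bird ladder lying flat, 180 mm (x) by 70 mm, 12 mm high, at the left. Origin: centre of underside. Bystander.
- spoon: Stainless steel spoon, 160 mm long along its x, lying at the far right. Bystander.
- dish: Blue ceramic food bowl, 84 mm across, 35 mm high, at the far left. Origin: centre of underside. Bystander.
- mineral_block: Whitish mineral block, 70 x 45 x 30 mm, at the right. Origin: centre of underside. Bystander.
Not all that is in view belongs to the job. Leave any pink or yellow look-alike of the night alone. Leave any purple look-alike of the timer alone.

How it is judged:
By the outcome, as a careful person would: the job done as asked, in the order asked, and still so for the second after the job is handed in, with the robot touching nothing.
It also fails if it takes over 51 s, if anything falls off the work surface, if the arm or the gripper's body presses on something with over 40 N, if the wrist force passes 120 N, or if a joint passes its speed limit or range.

## Robot

A 6-joint arm with a two-finger parallel gripper is mounted at the origin on the work surface. World frame = base frame: x ahead of the robot, y to its left, z up, the work surface at z = 0. Lengths are in mm, angles in degrees, forces in N, time in s.
With the tool pointing down it reaches from about 350 to 925 mm from the base axis. Payload 6.4 kg.
Tool frame: the origin (TCP) lies between the finger pads; the fingertips stand 25 mm ahead of it and the grasp point (between the pads) lies 6 mm ahead of it (manip.tip_extent is the distance from the TCP to the fingertips, in mm); z points along the fingers, y is the line along which they close (so a half turn about z gives the same grasp; the last joint's range is limited). The gripper opens to 85 mm and grips with 20 to 120 N. Pads are 22 mm wide; open, the fingers measure 114 mm over their backs; the gripper's body (76 mm by 85 mm) begins 54 mm behind the grasp point. The pads swing forward as they close: fully open they stand 13 mm farther back than shut.
Start: joints at [-80.621, 14.043, 89.255, -0, 76.702, -9.975], TCP at [215.423, -613.276, 256.29] pointing down, gripper open.
Joint ranges: [-179.41, 179.41], [-58.25, 129.5], [7.25, 145.43], [-54.29, 234.29], [11.92, 165.04], [-157.13, 157.13]. Speed limits (degrees/s): [147.25, 147.25, 180, 180, 180, 180].

## Interface

Orientations are given as [roll, pitch, yaw] about the fixed x, y, z axes, in that order (R = Rz(yaw) Ry(pitch) Rx(roll)).
In Python, from cell import status, cams, job, manip gives the robot as it stands.
- The arm moves only by the tool carry_out, never from a script. Its argument "motion" is a list of rows, each an object of numbers: "dx", "dy", "dz": the shift along the world's x, y, z in cm; "spin": the turn about the world's z in degrees; "gripper": the finger opening in cm, from 0 to 8.54. A call has 1 to 12 rows; each row is the pose to reach, as a shift and turn from the pose commanded when the call began; what a row does not reach only later rows make up. A row lasts 1/10 s, in which the tool goes at most 50 mm and 8.59 degrees, less where a joint would pass 70% of its speed; a pose out of reach is approached as far as the arm can. A call with a gripper value outside its range is refused whole. The fingers move at their own pace and stop on an object; "force" is the grip in N (left out, the last holds). Time passes only in rows, so rows that repeat a pose let the fingers close. It gives the time, the measured TCP pose, the force, the opening and the grip force at its end, in the units of the state.
- status.read_state(): the state, without advancing time (a new reading comes with each control period).
- cams.snapshot(name): name is "scene" or "top"; returns a dict with "image" (420x560x3 uint8, red, green, blue), "range_z" (420x560 float32, mm along the optical axis (not along the pixel's ray), 0 where there is no reading), "mtx" (3x3 intrinsics, pixels), "rvec" (rotation vector, rad) and "tvec" (3), from world to camera coordinates, as OpenCV has them. Camera axes: x right, y down, z forward; pixel columns grow to the right and rows downward; lengths in mm; the calibration is good to about 2 mm. A picture is of the moment at which its call begins.
- job.job_done(): hands the job in; it is judged then, once.
The state is a dict: "clock": time; "q": joint angles; "dq": joint speeds; "joint_torque": joint torques, N m; "position": TCP position; "eef_rot": TCP orientation; "contact_force": force on the tool from outside, world axes, zero at the start; "wrist_torque": the same for the moment, N m; "gripper_width": finger opening in mm; "finger_force": force on a finger pad.
Only numpy, scipy, OpenCV 4.12 (cv2) and the standard library are available. Lean on these libraries where they do the work, as an engineer would, in place of code of your own. Each camera call takes 0.05 s, during which the arm holds its last target. There are 200 camera calls.

## Working session

There is one attempt and no reset: what is moved stays moved. The work goes in short steps, Python scripts to look and compute and a tool call to move; the robot and the scene stay as the last step left them, time stands still between calls to the robot, and variables do not carry over. Pictures are saved under pics/ and viewed, at most 10 in all, crops included, and the job is handed in when it is done.

Besides the shell and the picture viewer there is one more tool, called after "Emit:" in YAML: its name, and indented under it one key for each argument. carry_out: Moves the arm, as the interface text tells. Its arguments: {"type":"object","properties":{"motion":{"type":"array"},"force":{"type":"number"}},"required":["motion"]}

```bash
mkdir -p pics; cat > h.py <<'E'
import numpy as np, cv2
from cell import status, cams, job, manip
def snap(n,save=None):
    s=cams.snapshot(n)
    if save: cv2.imwrite(save,cv2.cvtColor(s['image'],cv2.COLOR_RGB2BGR))
    s['R']=cv2.Rodrigues(np.array(s['rvec'],float))[0]; s['t']=np.array(s['tvec'],float).ravel(); return s
def ray(s,u,v,z):
    d=s['R'].T@(np.linalg.inv(s['mtx'])@[u,v,1]); c=-s['R'].T@s['t']
    return c+d*(z-c[2])/d[2]
def pt(s,u,v):
    Z=s['range_z'][int(round(v)),int(round(u))]
    return s['R'].T@(np.linalg.inv(s['mtx'])@[u,v,1]*Z-s['t'])
def blobs(s,lo,hi,amin=30):
    h=cv2.cvtColor(s['image'],cv2.COLOR_RGB2HSV); m=cv2.inRange(h,lo,hi)
    n,l,st,c=cv2.connectedComponentsWithStats(m)
    return [(c[i],st[i]) for i in range(1,n) if st[i][4]>=amin]
E
python3 - <<'E'
from h import *
for n in('top','scene'):
    s=snap(n,f'pics/{n}0.png'); print(n,-s['R'].T@s['t'],s['mtx'][0,0])
    for k,lo,hi in(('orange',(8,150,120),(20,255,255)),('red',(0,150,80),(6,255,255)),('red2',(172,150,80),(180,255,255)),('green',(40,90,50),(85,255,255)),('black',(0,0,0),(180,255,50))):
        for c,st in blobs(s,lo,hi): print(k,c.round(1),st,pt(s,*c).round(0))
print(status.read_state()['clock'],manip.tip_extent)
E
```

```text
top [ 383.99435841    2.61635094 1519.73807725] 401.9830195666085
orange [385.4 118.9] [371 108  29  24 540] [ 869. -387.  103.]
orange [424.1 134.4] [413 131  20   7  69] [ 847. -566.   -2.]
orange [403.1 134.9] [395 133  17   5  38] [ 841. -482.    4.]
orange [125.5 225.3] [115 202  23  48 348] [470. 567.  10.]
orange [352.6 213.6] [344 205  18  18 273] [ 528. -280.   38.]
orange [339.1 245.2] [329 239  28  22  49] [ 411. -232.   31.]
red [142.5 108.8] [ 113   95   59   29 1602] [871. 478. 150.]
red [185.6 203.9] [182 201   8   7  46] [551. 337.  45.]
red [185.7 266.2] [182 263   8   8  51] [323. 328.  43.]
green [345.9 165.6] [338 158  17  16 135] [ 718. -262.   -5.]
green [203.  190.6] [200 187   7   8  46] [601. 275.  47.]
green [  4.6 204.6] [  0 200  11  10  46] [515. 866. 243.]
green [  3.4 223.3] [  0 217   9  12  35] [456. 871. 235.]
green [180. 245.] [177 242   7   7  45] [400. 350.  50.]
black [  5.3 213.7] [  0 200  13  29 131] [493. 921. 155.]
black [ 32.9 213.9] [ 27 206  10  16  59] [501. 880.  69.]
black [493.6 278.5] [490 264   8  30 203] [ 299. -800.   36.]
black [
[... 1835 characters left out ...]
  546.   54.]
black [527.4  15.1] [ 497    0   63   39 1586] [-520. 2428.  -60.]
black [502.5  44.4] [491  33  24  24 273] [-605. 2421. -304.]
black [500.9  61.7] [494  56  14  11  54] [-552. 2414. -415.]
black [25.  75.2] [  4  63  39  22 315] [ 173. -568.  524.]
black [520.4  94.3] [508  84  24  21  87] [ 517. 1044.  254.]
black [482.3 108.6] [479  98   8  19  44] [519. 854. 243.]
black [501.3 117.9] [481 101  56  34 358] [551. 943. 197.]
black [250.2 120. ] [241 106  24  27 311] [294.  19. 289.]
black [498.6 235.5] [489 226  22  18 135] [919. 634.  60.]
black [528.9 265.2] [ 497  231   63   71 1089] [ 897. 1124. -440.]
black [ 16.8 248.6] [ 12 234  10  31 179] [ 305. -799.   44.]
0.1 25.0
```

View pics/top0.png

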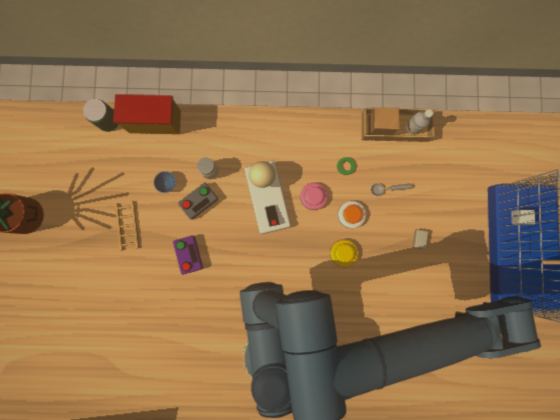

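View pics/scene0.png

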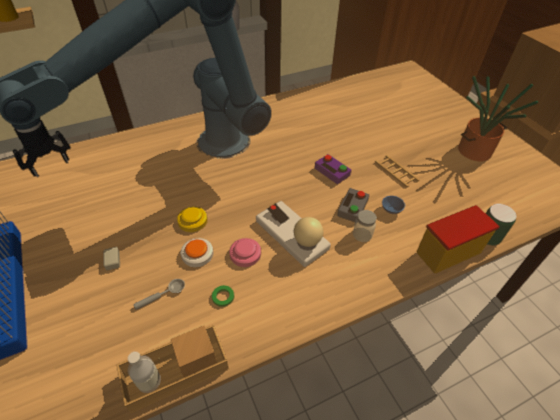

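The top view shows the orange-capped night light at (352,214). The rocker on the lamp base is at about (272,216), and the grey timer at (198,201) has its green key at (203,191) and red key at (186,204). The pink, yellow and purple look-alikes are separate from these. Scene agrees: night (196,248), rocker (279,213), green key (354,208). Next I'll refine the positions.

```bash
python3 - <<'E'
from h import *
S={n:snap(n) for n in('top','scene')}
roi={'top':{'night':(335,198,370,232),'green':(195,182,212,199),'red':(177,196,194,212),'dot':(255,195,292,235),'base':(240,155,295,238)},
'scene':{'night':(180,235,212,262),'green':(345,200,363,216),'red':(352,186,369,200),'dot':(262,198,295,226),'base':(250,195,335,268)}}
H={'night':40,'green':48,'red':48,'dot':58}
for n,s in S.items():
    hsv=cv2.cvtColor(s['image'],cv2.COLOR_RGB2HSV).astype(int)
    for k,(a,b,c,d) in roi[n].items():
        w=hsv[b:d,a:c]; h,sa,v=w[...,0],w[...,1],w[...,2]
        if k=='base': continue
        m={'night':(h>5)&(h<16)&(sa>190)&(v>150),'green':(h>40)&(h<85)&(sa>90),'red':((h<7)|(h>172))&(sa>120),'dot':((h<7)|(h>172))&(sa>130)&(v>60)}[k]
        y,x=np.nonzero(m); u,vv=x.mean()+a,y.mean()+b
        print(n,k,len(x),round(u,1),round(vv,1),ray(s,u,vv,H[k]).round(1),pt(s,u,vv).round(0))
    a,b,c,d=roi[n]['dot']; w=hsv[b:d,a:c]; m=(w[...,2]<75)
    k,l,st,ce=cv2.connectedComponentsWithStats(m.astype(np.uint8)); i=1+st[1:,4].argmax()
    y,x=np.nonzero(l==i); r=cv2.minAreaRect(np.c_[x+a,y+b].astype(np.float32)); print('black',st[i],[ray(s,*p,51)[:2].round(0).tolist() for p in cv2.boxPoints(r)])
def crop(s,a,b,c,d,f): return cv2.resize(s['image'][b:d,a:c,::-1],(400,400),interpolation=cv2.INTER_NEAREST)
cv2.imwrite('pics/c1.png',np.hstack([crop(S['top'],235,155,315,235,5),crop(S['scene'],250,195,330,275,5)]))
E
```

```text
top night 243 352.8 213.6 [ 527.9 -280.6   40. ] [ 528. -280.   42.]
top green 46 203.0 190.6 [601.4 274.6  48. ] [601. 274.  52.]
top red 49 185.6 204.0 [550.5 336.8  48. ] [551. 337.  48.]
top dot 23 273.2 221.9 [490.   13.1  58. ] [490.  13.  59.]
black [ 11  11  12  16 111] [[542.0, 42.0], [550.0, 13.0], [495.0, -2.0], [487.0, 27.0]]
scene night 277 195.8 248.0 [ 536.9 -281.9   40. ] [ 541. -282.   45.]
scene green 43 353.8 207.9 [605.9 272.9  48. ] [605. 274.  47.]
scene red 38 360.6 193.6 [556.  333.2  48. ] [561. 329.  54.]
scene dot 19 273.0 207.0 [492.3  12.4  58. ] [493.  12.  59.]
black [  6   9  20  16 151] [[488.0, -10.0], [469.0, 23.0], [551.0, 40.0], [568.0, 7.0]]
```

View pics/c1.png

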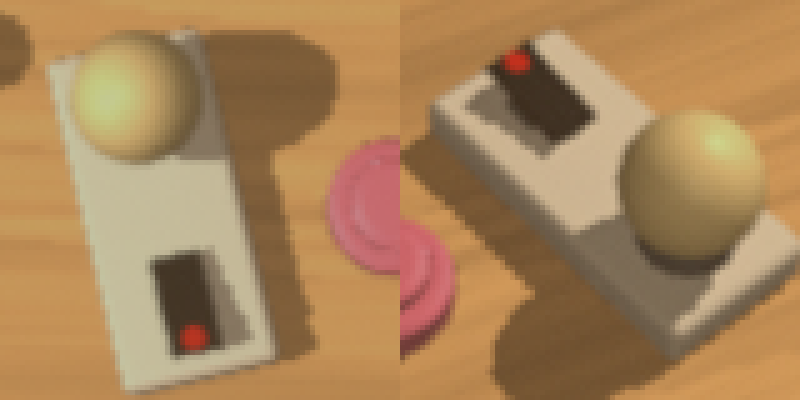

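The crop shows the lamp with the red dot at its near end and the rocker axis turned about 15°. Targets from both views agree: night (531,-281), dot (491,13), green (603,274). Heights and the 80 mm key spacing check out too.

Emit:
carry_out:
  motion:
    - {"dx":3,"dy":3,"gripper":0}
    - {"dx":6,"dy":6,"gripper":0}
    - {"dx":9.5,"dy":10,"gripper":0}
    - {"dx":13,"dy":13.5,"gripper":0}
    - {"dx":16.5,"dy":17,"gripper":0}
    - {"dx":20,"dy":20.5,"gripper":0}
    - {"dx":23.5,"dy":24,"gripper":0}
    - {"dx":27,"dy":28,"dz":-2,"gripper":0}
    - {"dx":31.6,"dy":33.2,"dz":-6,"gripper":0}
    - {"dx":31.6,"dy":33.2,"dz":-10,"gripper":0}
    - {"dx":31.6,"dy":33.2,"dz":-14,"gripper":0}
    - {"dx":31.6,"dy":33.2,"dz":-15.6,"gripper":0}

```text
validation failed for argument at $.mo...
```

Emit:
carry_out:
  motion:
    - {"dx":3.0,"dy":3.0,"dz":0.0,"spin":0.0,"gripper":0.0}
  force: 20

```text
clock: 0.3
position: [243.1, -585.1, 255.9]
eef_rot: [180.0, 0.1, 19.1]
contact_force: [0.9, 0.4, -0.5]
gripper_width: 73.2
finger_force: 0.0
```

Emit:
carry_out:
  motion:
    - {"dx":3,"dy":3,"dz":0,"spin":0,"gripper":0}
    - {"dx":6.3,"dy":6.7,"dz":0,"spin":0,"gripper":0}
    - {"dx":9.5,"dy":10,"dz":0,"spin":0,"gripper":0}
    - {"dx":12.7,"dy":13.4,"dz":0,"spin":0,"gripper":0}
    - {"dx":15.9,"dy":16.8,"dz":0,"spin":0,"gripper":0}
    - {"dx":19.1,"dy":20.1,"dz":0,"spin":0,"gripper":0}
    - {"dx":22.3,"dy":23.5,"dz":0,"spin":0,"gripper":0}
    - {"dx":25.5,"dy":26.9,"dz":-2,"spin":0,"gripper":0}
    - {"dx":28.6,"dy":30.2,"dz":-4,"spin":0,"gripper":0}
    - {"dx":28.6,"dy":30.2,"dz":-8,"spin":0,"gripper":0}
    - {"dx":28.6,"dy":30.2,"dz":-12,"spin":0,"gripper":0}
    - {"dx":28.6,"dy":30.2,"dz":-15.6,"spin":0,"gripper":0}

```text
clock: 1.5
position: [531.3, -280.3, 98.3]
eef_rot: [-180.0, 0.0, 19.4]
contact_force: [0.2, -0.2, -0.2]
gripper_width: 0.1
finger_force: 0.0
```

Emit:
carry_out:
  motion:
    - {"dx":0,"dy":0,"dz":-1.5,"spin":0,"gripper":0}
    - {"dx":0,"dy":0,"dz":-2.5,"spin":0,"gripper":0}
    - {"dx":0,"dy":0,"dz":-3.0,"spin":0,"gripper":0}
    - {"dx":0,"dy":0,"dz":-3.3,"spin":0,"gripper":0}
    - {"dx":0,"dy":0,"dz":-3.6,"spin":0,"gripper":0}
    - {"dx":0,"dy":0,"dz":-3.8,"spin":0,"gripper":0}
    - {"dx":0,"dy":0,"dz":-4.0,"spin":0,"gripper":0}
    - {"dx":0,"dy":0,"dz":-4.0,"spin":0,"gripper":0}

```text
clock: 2.3
position: [532.3, -282.0, 61.3]
eef_rot: [179.9, -0.1, 19.4]
contact_force: [2.3, -0.9, 2.9]
gripper_width: -0.1
finger_force: 1.6
```

Contact; about 4 N as expected while sliding. Stop should be near TCP z 57.

Emit:
carry_out:
  motion:
    - {"dx":0,"dy":0,"dz":-0.1,"spin":0,"gripper":0}
    - {"dx":0,"dy":0,"dz":-0.2,"spin":0,"gripper":0}
    - {"dx":0,"dy":0,"dz":-0.3,"spin":0,"gripper":0}
    - {"dx":0,"dy":0,"dz":-0.35,"spin":0,"gripper":0}
    - {"dx":0,"dy":0,"dz":-0.35,"spin":0,"gripper":0}

```text
clock: 2.8
position: [531.8, -281.5, 57.0]
eef_rot: [180.0, -0.0, 19.4]
contact_force: [3.4, -2.7, 5.4]
gripper_width: -0.4
finger_force: 2.8
```

Emit:
carry_out:
  motion:
    - {"dx":0,"dy":0,"dz":-0.05,"spin":0,"gripper":0}
    - {"dx":0,"dy":0,"dz":-0.1,"spin":0,"gripper":0}
    - {"dx":0,"dy":0,"dz":-0.1,"spin":0,"gripper":0}

```text
clock: 3.1
position: [531.8, -281.6, 57.0]
eef_rot: [180.0, -0.0, 19.4]
contact_force: [0.4, -0.8, 10.6]
gripper_width: 0.1
finger_force: 5.3
```

Emit:
carry_out:
  motion:
    - {"dx":0,"dy":0,"dz":-0.05,"spin":0,"gripper":0}
    - {"dx":0,"dy":0,"dz":-0.1,"spin":0,"gripper":0}
    - {"dx":0,"dy":0,"dz":-0.1,"spin":0,"gripper":0}

```text
clock: 3.4
position: [531.9, -281.7, 56.9]
eef_rot: [180.0, 0.0, 19.4]
contact_force: [-3.0, 1.4, 17.4]
gripper_width: 0.2
finger_force: 8.4
```

Emit:
carry_out:
  motion:
    - {"dx":0,"dy":0,"dz":1,"spin":0,"gripper":0}
    - {"dx":0,"dy":0,"dz":4,"spin":0,"gripper":0}
    - {"dx":0,"dy":0,"dz":7,"spin":0,"gripper":0}
    - {"dx":-0.7,"dy":4.5,"dz":7,"spin":0,"gripper":0}
    - {"dx":-1.4,"dy":9,"dz":7,"spin":0,"gripper":0}
    - {"dx":-2.1,"dy":13.5,"dz":7,"spin":0,"gripper":0}
    - {"dx":-2.8,"dy":18,"dz":7,"spin":-1,"gripper":0}
    - {"dx":-3.5,"dy":22.5,"dz":7,"spin":-2,"gripper":0}
    - {"dx":-4,"dy":26.5,"dz":7,"spin":-3,"gripper":0}
    - {"dx":-4.3,"dy":29.4,"dz":7,"spin":-4,"gripper":0}
    - {"dx":-4.3,"dy":29.4,"dz":6,"spin":-4,"gripper":0}
    - {"dx":-4.3,"dy":29.4,"dz":5,"spin":-4,"gripper":0}

```text
clock: 4.6
position: [487.3, 13.3, 103.4]
eef_rot: [-179.9, 0.1, 15.4]
contact_force: [-0.4, -0.3, -0.1]
gripper_width: -0.6
finger_force: 0.0
```

```bash
python3 - <<'E'
from h import *
t=snap('top');s=snap('scene'); print(status.read_state()['position'])
def crop(s,a,b): return cv2.resize(s['image'][b:b+110,a:a+110,::-1],(400,400),interpolation=cv2.INTER_NEAREST)
cv2.imwrite('pics/c2.png',np.hstack([crop(t,260,150),crop(s,180,165)]))
h=cv2.cvtColor(s['image'],cv2.COLOR_RGB2HSV).astype(int)[235:262,180:212]
y,x=np.nonzero((h[...,0]>5)&(h[...,0]<16)&(h[...,1]>190)&(h[...,2]>150)); print(x.mean()+180,y.mean()+235,[ray(s,x.mean()+180,y.mean()+235,z).round(1) for z in(32,40)])
E
```

```text
[486.50734663  12.45027097 102.30774832]
nan nan [array([nan, nan, nan]), array([nan, nan, nan])]<stdin>:6: RuntimeWarning: Mean of empty slice.
  ret = ret.dtype.type(ret / rcount)
```

View pics/c2.png

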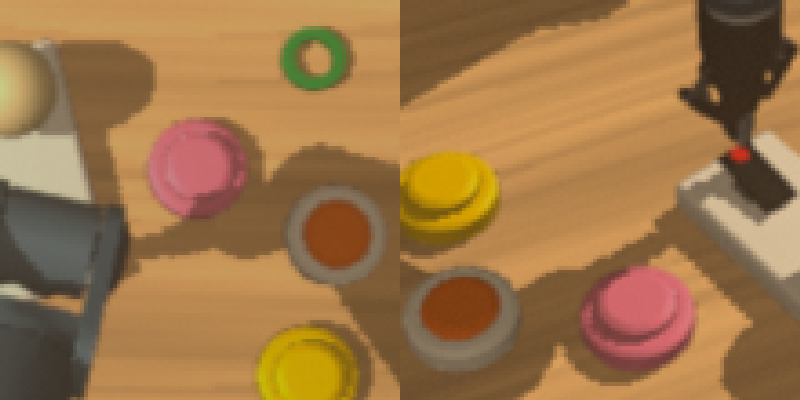

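The fingertip hangs directly over the red dot (crop right, 740,155). The night light hasn't moved and its cap is low. Pressing the rocker.

Emit:
carry_out:
  motion:
    - {"dx":0,"dy":0,"dz":-1,"spin":0,"gripper":0}
    - {"dx":0,"dy":0,"dz":-1.5,"spin":0,"gripper":0}
    - {"dx":0,"dy":0,"dz":-1.8,"spin":0,"gripper":0}
    - {"dx":0,"dy":0,"dz":-2.0,"spin":0,"gripper":0}
    - {"dx":0,"dy":0,"dz":-2.2,"spin":0,"gripper":0}
    - {"dx":0,"dy":0,"dz":-2.4,"spin":0,"gripper":0}
    - {"dx":0,"dy":0,"dz":-2.6,"spin":0,"gripper":0}
    - {"dx":0,"dy":0,"dz":-2.7,"spin":0,"gripper":0}
    - {"dx":0,"dy":0,"dz":-2.7,"spin":0,"gripper":0}

```text
clock: 5.6
position: [488.5, 12.7, 77.7]
eef_rot: [180.0, -0.0, 15.4]
contact_force: [-0.1, -0.1, 0.0]
gripper_width: -0.1
finger_force: 0.2
```

Emit:
carry_out:
  motion:
    - {"dx":0,"dy":0,"dz":-0.15,"spin":0,"gripper":0}
    - {"dx":0,"dy":0,"dz":-0.3,"spin":0,"gripper":0}
    - {"dx":0,"dy":0,"dz":-0.4,"spin":0,"gripper":0}
    - {"dx":0,"dy":0,"dz":-0.4,"spin":0,"gripper":0}

```text
clock: 6.0
position: [487.7, 12.6, 73.8]
eef_rot: [-180.0, 0.1, 15.4]
contact_force: [-6.5, -1.6, 6.8]
gripper_width: -0.1
finger_force: 3.9
```

Emit:
carry_out:
  motion:
    - {"dx":0,"dy":0,"dz":-0.05,"spin":0,"gripper":0}
    - {"dx":0,"dy":0,"dz":-0.1,"spin":0,"gripper":0}
    - {"dx":0,"dy":0,"dz":-0.15,"spin":0,"gripper":0}
    - {"dx":0,"dy":0,"dz":-0.15,"spin":0,"gripper":0}

```text
clock: 6.4
position: [487.8, 12.5, 73.4]
eef_rot: [-180.0, 0.2, 15.4]
contact_force: [-10.9, -2.0, 17.6]
gripper_width: 0.0
finger_force: 9.6
```

Emit:
carry_out:
  motion:
    - {"dx":0,"dy":0,"dz":1,"spin":0,"gripper":0}
    - {"dx":0,"dy":0,"dz":4,"spin":0,"gripper":0}
    - {"dx":0,"dy":0,"dz":7,"spin":0,"gripper":0}
    - {"dx":1.8,"dy":4.2,"dz":7,"spin":0,"gripper":0}
    - {"dx":3.6,"dy":8.4,"dz":7,"spin":0,"gripper":0}
    - {"dx":5.4,"dy":12.6,"dz":7,"spin":0,"gripper":0}
    - {"dx":7.2,"dy":16.8,"dz":7,"spin":0,"gripper":0}
    - {"dx":9,"dy":21,"dz":7,"spin":0,"gripper":0}
    - {"dx":10.5,"dy":24.5,"dz":7,"spin":0,"gripper":0}
    - {"dx":11.5,"dy":26.1,"dz":6,"spin":0,"gripper":0}
    - {"dx":11.5,"dy":26.1,"dz":4,"spin":0,"gripper":0}
    - {"dx":11.5,"dy":26.1,"dz":3,"spin":0,"gripper":0}

```text
clock: 7.6
position: [602.7, 274.4, 100.3]
eef_rot: [-180.0, 0.1, 15.4]
contact_force: [0.5, 0.2, -0.5]
gripper_width: 0.2
finger_force: 0.0
```

```bash
python3 - <<'E'
from h import *
t=snap('top');s=snap('scene'); print(status.read_state()['position'])
def crop(s,a,b): return cv2.resize(s['image'][b:b+80,a:a+80,::-1],(400,400),interpolation=cv2.INTER_NEAREST)
cv2.imwrite('pics/c3.png',np.hstack([crop(s,320,150),crop(s,250,190)]))
for n,q,(a,b,c,d) in(('top',t,(255,195,292,235)),('scene',s,(262,198,295,226))):
    h=cv2.cvtColor(q['image'],cv2.COLOR_RGB2HSV).astype(int)[b:d,a:c]
    y,x=np.nonzero(((h[...,0]<7)|(h[...,0]>172))&(h[...,1]>130)&(h[...,2]>60))
    if len(x): print(n,x.mean()+a,y.mean()+b,[ray(q,x.mean()+a,y.mean()+b,z).round(1) for z in(47,58)])
E
```

```text
[601.94604111 273.34085117  99.88271956]
top 273.60869565217394 222.95652173913044 [array([487. ,  11.7,  47. ]), array([486.2,  11.6,  58. ])]
scene 272.3333333333333 208.53333333333333 [array([488.8,  11.5,  47. ]), array([497.9,   7.3,  58. ])]
```

View pics/c3.png

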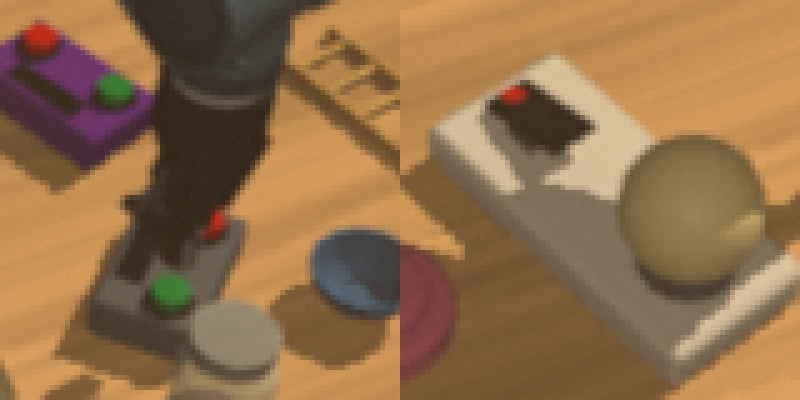

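The lamp is off: the dot triangulates to z ≈ 47 mm and the globe is dimmer. The finger is above the green key and the red key is clear. Pressing now.

Emit:
carry_out:
  motion:
    - {"dx":0,"dy":0,"dz":-1,"spin":0,"gripper":0}
    - {"dx":0,"dy":0,"dz":-1.8,"spin":0,"gripper":0}
    - {"dx":0,"dy":0,"dz":-2.3,"spin":0,"gripper":0}
    - {"dx":0,"dy":0,"dz":-2.6,"spin":0,"gripper":0}
    - {"dx":0,"dy":0,"dz":-2.9,"spin":0,"gripper":0}
    - {"dx":0,"dy":0,"dz":-3.1,"spin":0,"gripper":0}
    - {"dx":0,"dy":0,"dz":-3.3,"spin":0,"gripper":0}
    - {"dx":0,"dy":0,"dz":-3.4,"spin":0,"gripper":0}
    - {"dx":0,"dy":0,"dz":-3.4,"spin":0,"gripper":0}

```text
clock: 8.6
position: [603.6, 273.7, 68.7]
eef_rot: [180.0, -0.0, 15.4]
contact_force: [-1.0, -1.5, 4.0]
gripper_width: 0.0
finger_force: 1.8
```

Emit:
carry_out:
  motion:
    - {"dx":0,"dy":0,"dz":-0.1,"spin":0,"gripper":0}
    - {"dx":0,"dy":0,"dz":-0.2,"spin":0,"gripper":0}
    - {"dx":0,"dy":0,"dz":-0.3,"spin":0,"gripper":0}
    - {"dx":0,"dy":0,"dz":-0.3,"spin":0,"gripper":0}

```text
clock: 9.0
position: [603.7, 273.7, 66.9]
eef_rot: [180.0, 0.0, 15.4]
contact_force: [-6.8, -3.2, 11.8]
gripper_width: -0.1
finger_force: 6.1
```

Green key is at its hard stop (11.8 N, z as predicted). Lifting clear.

Emit:
carry_out:
  motion:
    - {"dx":0,"dy":0,"dz":0.5,"spin":0,"gripper":0}
    - {"dx":0,"dy":0,"dz":2,"spin":0,"gripper":0}
    - {"dx":0,"dy":0,"dz":6,"spin":0,"gripper":0}
    - {"dx":0,"dy":0,"dz":10,"spin":0,"gripper":0}
    - {"dx":-4,"dy":0,"dz":14,"spin":0,"gripper":0}
    - {"dx":-8,"dy":-2,"dz":16,"spin":0,"gripper":0}
    - {"dx":-12,"dy":-4,"dz":18,"spin":0,"gripper":0}
    - {"dx":-16,"dy":-6,"dz":18,"spin":0,"gripper":0}
    - {"dx":-16,"dy":-6,"dz":18,"spin":0,"gripper":0}
    - {"dx":-16,"dy":-6,"dz":18,"spin":0,"gripper":0}

```text
clock: 10.0
position: [442.9, 213.7, 245.9]
eef_rot: [-180.0, -0.1, 15.3]
contact_force: [0.2, 0.1, 0.8]
gripper_width: -0.2
finger_force: 0.0
```

```bash
python3 - <<'E'
from h import *
s=snap('scene','pics/s4.png'); t=snap('top')
for n,q,u,v in (): pass
for n,q,R in(('top',t,{'green':(195,182,212,199),'red':(177,196,194,212),'night':(335,198,370,232)}),('scene',s,{'green':(345,200,363,216),'red':(352,186,369,200),'night':(180,235,212,262)})):
    for k,(a,b,c,d) in R.items():
        h=cv2.cvtColor(q['image'],cv2.COLOR_RGB2HSV).astype(int)[b:d,a:c]; H=h[...,0]; S=h[...,1]
        m={'green':(H>40)&(H<85)&(S>90),'red':((H<7)|(H>172))&(S>120),'night':(H>5)&(H<16)&(S>190)}[k]
        y,x=np.nonzero(m)
        if len(x): print(n,k,len(x),[ray(q,x.mean()+a,y.mean()+b,z)[:2].round(1) for z in((32,40) if k=='night' else (48,))])
E
```

```text
top green 47 [array([601.1, 274.5])]
top red 53 [array([550.6, 336.7])]
top night 233 [array([ 527.4, -280.1]), array([ 526.7, -278.6])]
scene green 43 [array([605.9, 272.9])]
scene red 37 [array([555.7, 333.5])]
scene night 265 [array([ 536. , -282.6]), array([ 542.2, -283.4])]
```

View pics/s4.png

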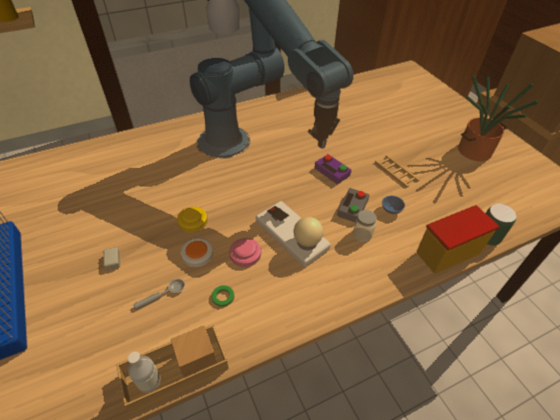

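The picture shows the arm clear of everything and nothing on the table shifted. The night cap is down (196,250), the rocker's red end is down (272,208), and the timer keys are up and unmoved (354,208).

```bash
python3 -c "
from cell import job; print(job.job_done())"
```

```text
the job is handed in; nothing more can be done
None
```

I pressed the night light fully down, switched the lamp off at the rocker, then pressed and released the green timer key, in that order; the red key was never touched, nothing else moved, and the job is handed in at about 10 s on the clock.

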